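# Clamp a converter module into the test fixture with the ratchet handle

### The arm

A 6-joint arm with a two-finger parallel gripper is mounted at the origin on the work surface. World frame = base frame: x ahead of the robot, y to its left, z up, the work surface at z = 0. Lengths are in m, angles in rad, forces in N, time in s.
With the tool pointing down it reaches from about 0.275 to 0.75 m from the base axis. Payload 10.2 kg.
Tool frame: the origin (TCP) lies between the finger pads; the fingertips stand 17 mm ahead of it and the grasp point (between the pads) lies 2 mm behind it; z points along the fingers, y is the line along which they close (so a half turn about z gives the same grasp; the last joint's range is limited). The gripper opens to 88 mm and grips with 3 to 60 N. Pads are 18 mm wide; open, the fingers measure 123 mm over their backs; the gripper's body (75 mm by 187 mm) begins 45 mm behind the grasp point.
Start: joints at [0.963, 0.313, 1.498, -0, 1.331, -0.223], TCP at [0.197, 0.487, 0.256] pointing down, gripper open.
Joint ranges: [-2.94, 2.94], [-0.97, 2.17], [0.19, 2.56], [-1.23, 4.37], [0.02, 3.11], [-2.88, 2.88]. Speed limits (rad/s): [2.39, 2.39, 3.01, 3.14, 3.14, 3.14].

### API

Orientations are given as a unit quaternion [w, x, y, z].
In Python, from bench import r gives the robot as it stands.
- The arm moves only by the tool step_arm, never from a script. Its argument "steps" is a list of rows, each an object with "travel": the shift along the tool's x, y, z in cm, a list of three; "spin": the turn about the tool's z in rad; "gripper": the closure, from 0 (fully open) to 1 (shut). In form: [{"travel": [tx, ty, tz], "spin": spin, "gripper": gripper}, ...]. A call has 1 to 10 rows; each row is the pose to reach, as a shift and turn from the pose commanded when the call began, along the tool's axes at that moment; what a row does not reach only later rows make up. A row lasts 1/10 s, in which the tool goes at most 50 mm and 8.59 degrees, less where a joint would pass 70% of its speed; a pose out of reach is approached as far as the arm can. A call with a gripper value outside its range is refused whole. The fingers move at their own pace and stop on an object; "force" is the grip in N (left out, the last holds). Time passes only in rows, so rows that repeat a pose let the fingers close. It gives the time, the measured TCP pose, the force, the opening and the grip force at its end, in the units of the state.
- r.read_state(): the state, without advancing time (a new reading comes with each control period).
- r.read_camera(name): name is "scene" or "top"; returns (picture, depth): 480x640x3 uint8, red, green, blue; 480x640 float32, m along the optical axis (not along the pixel's ray), 0 where there is no reading.
- r.camera_params(name): a dict with "camera_matrix" (3x3 intrinsics, pixels), "D" ([k1, k2, p1, p2, k3] as OpenCV has them; the pictures are not rectified), "position" and "rotation" of the camera in the world. Camera axes: x right, y up, looking along -z (the intrinsics and any distortion apply to the point x, -y, -z); pixel columns grow to the right and rows downward; lengths in m; the calibration is good to about 2 mm. A picture is of the moment at which its call begins. camera_params takes no time and is no camera call.
- r.close_job(): hands the job in; it is judged then, once.
Trained networks look in the newest picture that a camera, given by its name, has taken for a name from the list of things; names that differ only in an ending like _2 or _b are one class to them, and where a whole thing is asked for, a point or a joint stands for the part that bears it (a point fixed in the world has none). Each returns a list of dicts, best first, with "confidence" (0 to 1); they miss things now and then, are a little off and sometimes report something else, mostly with a low value. They report only what shows in the picture. A call takes as long as a camera call. They do not tell look-alikes from the thing itself.
- r.regions_of(target, camera): "region" (480x640 bool, what is visible of it) and "pixel" ([column, row] in pixels, amid what is visible of it).
- r.tip_of(target, camera): "pixel" ([column, row] in pixels: a listed point, or the origin of a listed thing).
The state is a dict: "time": time; "q": joint angles; "dq": joint speeds; "joint_efforts": joint torques, N m; "tcp_pos": TCP position; "tool_rot": TCP orientation; "force": force on the tool from outside, world axes, zero at the start; "moment": the same for the moment, N m; "gripper_width": opening from 0.0 (shut) to 1.0 (fully open); "finger_force": force on a finger pad.
Only numpy, scipy, OpenCV 4.12 (cv2) and the standard library are available. Lean on these libraries where they do the work, as an engineer would, in place of code of your own. Each camera call takes 0.05 s, during which the arm holds its last target. There are 200 camera calls.

### The job

Take the silver-finned converter module out of the storage rack, set it down and let go of it on the orange pad, then take it again crosswise, so that its leading end is free to go under the clamp. Lay it flat between the guide rails of the test fixture and slide it fully home against the end stop under the raised yellow clamp strap, without tightening the clamp before that. Then swing the red-knobbed ratchet handle back and forth until the clamp is fully tight on the module's foot, and leave everything else on the bench where it is.

Things in the scene. Friction and masses are not known exactly. Their poses are not given: they have to be found in the camera images.
- module: Converter module to mount, silver fins over a green base, about 0.42 kg: a block 60 mm (x) by 46 (y) by 55 high, fins along x, plus a foot 14 long, 46 wide, 8 thick at the bottom of each x end (88 over the feet). Origin: centre of the underside. Ends alike, either may lead. In the rack its x lies along the rack's x; fingers fit only at its x ends, above the feet.
- module_b: Bystander in the rack: a module of the same shape and size, with black fins and base. Origin: centre of the underside.
- module_c: Bystander in the rack: a second black module, like module_b.
- rack: Fixed grey storage rack, 104 mm (x) by 180 (y), floor 6 mm above the bench. Three places 58 mm apart in y (the middle one at its centre), parted by dividers 4 mm thick, 56 long, their tops 42 mm above the bench; 12 mm between neighbouring modules. Origin: centre of the underside.
- rest_pad: Fixed orange pad on the bench, 120 x 120 mm, 4 mm thick. Origin: centre of the underside.
- fixture: Fixed test fixture. Steel base plate, top 12 mm above the bench, x -75 to 165 mm, y +-48 (a tab to y -76 at x 50 to 110). Two guide rails 8 mm high on it, x -60 to 44, leave a channel 52 wide along x; end stop face at x 44, 14 mm high. Two red posts, r 5, 84 mm high, at (82, -55) and (150, -15). Origin: at bench level under the seat; x = slide-in direction.
- seat (a point): Point on the fixture's base plate, 12 mm above the bench, where the module's origin lies when it is fully home, leading foot against the end stop; axes as the fixture's. The raised toe is 9 mm clear of the foot, so lower the module 20 mm or more short of home and slide it in along +x.
- screw_axis (a point): Point on the vertical axis of clamp screw and ratchet handle, 95 mm from the seat along the fixture's x, 92 mm above the bench, at the top of the ratchet head (a steel disc, radius 36 mm, 68 to 88 mm above the bench, on an aluminium bridge 60 x 76 mm on two legs); axes as the fixture's.
- handle_knob (a point): Centre of the top of the upright red knob at the end of the ratchet handle: a cylinder 22 mm in diameter that stands free from 83 mm (top of the 16 mm wide arm) to 123 mm above the bench, 110 mm from the screw axis. It moves with the handle.
- handle (a joint): Ratchet handle, rad: 0 = along the fixture's -y, growing counter-clockwise from above (to the fixture's +x); two posts stop it at 0 and 1.05. It stays where left. Clockwise (value falling) it tightens the screw; counter-clockwise it clicks back freely. Teeth are 0.31 apart: up to that much of a clockwise swing is lost before it bites. Takes 2 to 5 N at the knob.
- screw (a joint): Turn of the clamp screw, rad, growing clockwise (tighter): 0 loose; the strap comes down 5 mm per rad. The toe meets the module's foot at about 1.8; fully tight at the hard stop 2.6 (2.4 and over counts). A red stripe on top of the ratchet head turns with it. It turns only through the handle and never turns back by itself.
- toe: Black rubber toe, 9.5 x 26 x 8 mm, under the near end of the yellow clamp strap (strap x 34 to 115 mm in the fixture, 30 wide, top 52 mm above the bench when raised). Its underside is 29 mm above the bench when the screw is loose. Sprung, 3 N per mm: it presses with 8 to 13 N when tight. Origin: centre of its underside.
- screwdriver: Bystander: a screwdriver lying on the bench.
- jar: Bystander: a closed jar, 60 mm across, 70 mm high.
- multimeter: Bystander: yellow hand-held multimeter lying flat, 150 x 75 x 42 mm.
- connector: Bystander: grey connector shell, 63 x 45 x 16 mm.
- spare_board: Bystander: green circuit board with parts, 120 x 75 x 19 mm.
Not all that is in view belongs to the job. Leave any pink look-alike of the module alone.

How it is judged:
By the outcome, as a careful person would: the job done as asked, in the order asked, and still so for the second after the job is handed in, with the robot touching nothing.
It also fails if it takes over 64 s, if anything falls off the work surface, if the arm or the gripper's body presses on something with over 40 N, if the wrist force passes 120 N, or if a joint passes its speed limit or range.

## Working session

There is one attempt and no reset: what is moved stays moved. The work goes in short steps, Python scripts to look and compute and a tool call to move; the robot and the scene stay as the last step left them, time stands still between calls to the robot, and variables do not carry over. Pictures are saved under pics/ and viewed, at most 10 in all, crops included, and the job is handed in when it is done.

Besides the shell and the picture viewer there is one more tool, called after "Emit:" by a JSON object that holds its "name" and its "arguments", one argument or row to a line. step_arm: Moves the arm, as the interface text tells. Its arguments: {"type":"object","properties":{"steps":{"type":"array","items":{"type":"object","properties":{"travel":{"type":"array","items":{"type":"number"}},"spin":{"type":"number"},"gripper":{"type":"number"}}}},"force":{"type":"number"}},"required":["steps"]}

```bash
ls; mkdir -p pics; python3 - <<'E'
from bench import r
import cv2,numpy as np
for c in("scene","top"):
    p,d=r.read_camera(c); cv2.imwrite(f"pics/{c}0.png",p[:,:,::-1]); np.save(f"{c}_d.npy",d); np.save(f"{c}_p.npy",p)
    print(c,{k:np.round(v,4).tolist() for k,v in r.camera_params(c).items()})
s=r.read_state(); print(s)
E
```

```text
pics
scene {'camera_matrix': [[595.5222, 0.0, 327.4028], [0.0, 595.5222, 239.6066], [0.0, 0.0, 1.0]], 'D': [-0.0042, 0.0, 0.0, 0.0, 0.0], 'position': [1.289, 0.7463, 0.9776], 'rotation': [0.3511, 0.1623, 0.3867, 0.8372]}
top {'camera_matrix': [[569.1902, 0.0, 320.4964], [0.0, 569.1902, 232.2382], [0.0, 0.0, 1.0]], 'D': [-0.0671, 0.0, 0.0, 0.0, 0.0], 'position': [0.3438, 0.0118, 1.8286], 'rotation': [0.7067, 0.0397, -0.0444, -0.705]}
{'time': 0.1, 'q': array([ 9.62616093e-01,  3.13346154e-01,  1.49830724e+00, -2.87295478e-05,
        1.33096997e+00, -2.23420094e-01]), 'dq': array([ 0.00057807, -0.00244597, -0.00389782,  0.0004309 , -0.00146483,
       -0.00133418]), 'joint_efforts': array([ 2.47894830e-03, -4.02813256e+01, -2.52642328e+01,  6.95585366e-02,
        3.42153618e-02, -3.35734308e-05]), 'tcp_pos': array([0.19697341, 0.48645377, 0.25526307]), 'tool_rot': array([-1.95400156e-04,  1.91192215e-01,  9.81552480e-01, -4.77078833e-04]), 'force': array([-0.03093661,  0.19613426,  0.79217979]), 'moment': array([ 0.02019032, -0.06968034,  0.00601754]), 'finger_force': 0.0, 'gripper_width': 1.0011411023106978}
```

View pics/scene0.png

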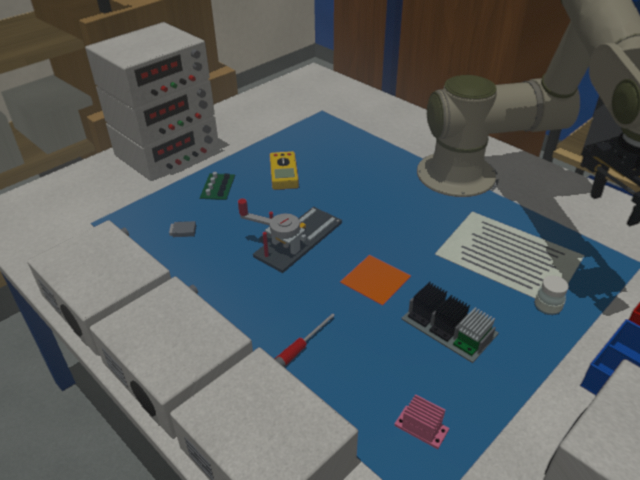

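View pics/top0.png

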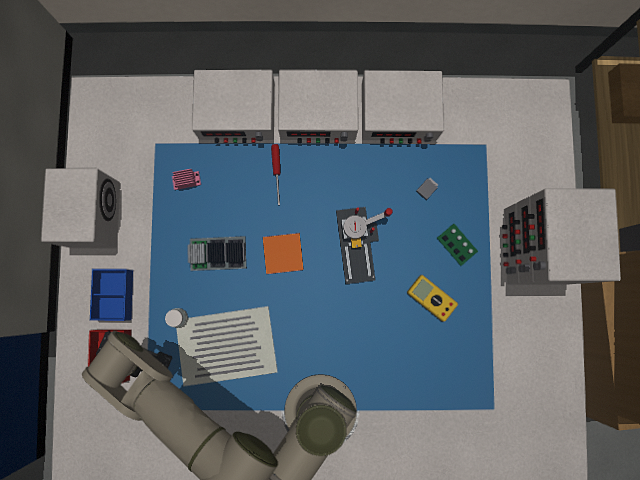

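The top picture shows the silver module at (198,254), with the two black ones at (218,253) and (236,252). The pink look-alike is at (186,180), the orange pad at (283,254), the fixture at (355,245) and the knob at (388,212). Only the silver block with the green base in the rack, at the +y end, fits the description. I'll confirm it in a crop and measure.

```bash
cat > h.py <<'E'
from bench import r
import cv2,numpy as np
from scipy.spatial.transform import Rotation as R
def cam(c):
    p=r.camera_params(c); q=np.array(p["rotation"]); 
    M=R.from_quat(q[[1,2,3,0]]).as_matrix() if q.size==4 else q
    return np.array(p["camera_matrix"]),np.array(p["D"]),np.array(p["position"]),M
def rays(c,px):
    K,D,t,M=cam(c); u=cv2.undistortPoints(np.float64(px).reshape(-1,1,2),K,D)[:,0]
    return t,np.c_[u[:,0],-u[:,1],-np.ones(len(u))]@M.T
def onz(c,px,z):
    t,d=rays(c,px); return t+d*((z-t[2])/d[:,2])[:,None]
def cloud(c,dep,mask=None):
    v,u=np.nonzero((dep>0)&(True if mask is None else mask)); t,d=rays(c,np.c_[u,v]); return t+d*dep[v,u][:,None],np.c_[u,v]
def proj(c,P):
    K,D,t,M=cam(c); X=(np.atleast_2d(P)-t)@M*[1,-1,-1]
    return cv2.projectPoints(X,np.zeros(3),np.zeros(3),K,D)[0][:,0]
E
python3 - <<'E'
from h import *
Z=dict(seat=.012,screw_axis=.092,handle_knob=.123,module=.006,rest_pad=0,rack=0,fixture=0,toe=.029)
for c in("scene","top"):
    for n,z in Z.items():
        for o in r.tip_of(n,c)[:3]: print(c,n,round(o["confidence"],2),np.round(o["pixel"],1),np.round(onz(c,o["pixel"],z)[0],4))
ps=np.load("scene_p.npy");dd={c:np.load(c+"_d.npy") for c in("scene","top")}
im=np.hstack([cv2.resize(ps[270:370,390:510],(480,400),interpolation=2),])
a=cv2.resize(ps[185:275,225:350],None,fx=4.,fy=4.,interpolation=cv2.INTER_CUBIC)
b=cv2.resize(ps[275:365,395:505],None,fx=2.7,fy=4,interpolation=2)
b=cv2.resize(ps[275:365,398:500],None,fx=2.9,fy=4,interpolation=2)
cv2.imwrite("pics/crop1.png",np.hstack([a,b])[:,:,::-1])
for c in dd:
    P,_=cloud(c,dd[c]); 
    m=(P[:,0]>.2)&(P[:,0]<.3)&(abs(P[:,1])<.1); print(c,"bench z",np.median(P[m,2]),P[m,2].std(),m.sum())
E
```

```text
scene seat 0.87 [313.6 224.7] [ 0.4625 -0.1151  0.012 ]
scene screw_axis 0.65 [285.4 221.3] [ 0.569  -0.1007  0.092 ]
scene handle_knob 0.58 [243.3 200.7] [ 0.6115 -0.2015  0.123 ]
scene module 0.85 [427. 311.] [0.4941 0.2739 0.006 ]
scene module 0.75 [420.3 426.8] [0.7338 0.4408 0.006 ]
scene module 0.72 [283.3 172.6] [ 0.3506 -0.3544  0.006 ]
scene rest_pad 0.64 [372.3 282.6] [0.5067 0.1252 0.    ]
scene rest_pad 0.16 [241.5 199.7] [ 0.5145 -0.345   0.    ]
scene fixture 0.78 [307.8 228.1] [ 0.4725 -0.1265 -0.    ]
scene fixture 0.28 [213.1 185.6] [ 0.5284 -0.4546  0.    ]
top seat 0.59 [356.2 254.8] [ 0.4885 -0.1144  0.012 ]
top screw_axis 0.75 [354.3 230.7] [ 0.5564 -0.1034  0.092 ]
top screw_axis 0.23 [280.5 252.5] [0.4886 0.1228 0.092 ]
top handle_knob 0.67 [391.3 210. ] [ 0.6163 -0.2142  0.123 ]
top module 0.9 [235.3 254.2] [0.4899 0.2736 0.006 ]
top module 0.72 [215.5 251.1] [0.4996 0.3376 0.006 ]
top module 0.7 [198.9 254.9] [0.4872 0.3909 0.006 ]
top rest_pad 0.69 [283.7 251.1] [0.5008 0.1185 0.    ]
top rack 0.69 [214.2 252.1] [0.4969 0.3428 0.    ]
top fixture 0.97 [356.2 261.5] [ 0.4678 -0.1151  0.    ]
scene bench z 0.0009736929946977391 0.0022644155079615588 1721
top bench z -0.0004183900790362127 0.00458471240840002 1975
```

View pics/crop1.png

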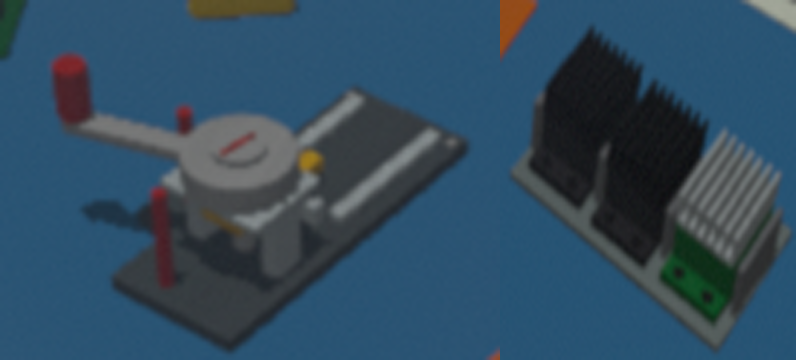

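The crop shows silver fins over a green base, beside a grey divider at the rack's end; that is the module (scene (475,328)). Now I'll fit the poses using silhouettes from both cameras.

```bash
cat > fit.py <<'E'
from h import *
from scipy.optimize import minimize
S=4
def box(x0,x1,y0,y1,z0,z1): return np.array([[x,y,z] for x in(x0,x1) for y in(y0,y1) for z in(z0,z1)])/1e3
def cyl(x,y,rr,z0,z1):
    a=np.linspace(0,2*np.pi,24,endpoint=False); return np.vstack([np.c_[x+rr*np.cos(a),y+rr*np.sin(a),0*a+z] for z in(z0,z1)])/1e3
def place(parts,x,y,a,z=0):
    c,s=np.cos(a),np.sin(a); M=np.array([[c,-s,0],[s,c,0],[0,0,1]]); return [P@M.T+[x,y,z] for P in parts]
def sil(c,parts,win):
    u0,v0,u1,v1=win; m=np.zeros(((v1-v0)*S,(u1-u0)*S),np.uint8)
    for P in parts:
        q=(proj(c,P)-[u0-.5,v0-.5])*S-.5
        cv2.fillConvexPoly(m,cv2.convexHull(np.round(q*16).astype(np.int32)),255,shift=4)
    return cv2.resize(m,(u1-u0,v1-v0),interpolation=cv2.INTER_AREA)/255.
def fit(model,x0,masks,wins,step):
    def cost(x):
        P=model(x); return sum(abs(sil(c,P,wins[c])-masks[c][wins[c][1]:wins[c][3],wins[c][0]:wins[c][2]]).sum() for c in masks)
    best=minimize(cost,x0,method="Nelder-Mead",options=dict(initial_simplex=np.vstack([x0]+[np.array(x0)+np.eye(len(x0))[i]*step[i] for i in range(len(x0))]),xatol=1e-4,fatol=.05,maxiter=400))
    best=minimize(cost,best.x,method="Nelder-Mead",options=dict(initial_simplex=np.vstack([best.x]+[best.x-np.eye(len(x0))[i]*step[i]/2 for i in range(len(x0))]),xatol=1e-4,fatol=.05,maxiter=400))
    return best.x,best.fun
def fixture(x):
    a=x[3]; k=np.array([95+110*np.sin(a),-110*np.cos(a)]); d=np.array([np.sin(a),-np.cos(a)]);n=np.array([-d[1],d[0]])*8
    arm=np.array([[*(p+s*n),z] for p in([95,0],k) for s in(1,-1) for z in(72,83)])/1e3
    return place([box(-75,165,-48,48,0,12),box(50,110,-76,-48,0,12),cyl(82,-55,5,0,84),cyl(150,-15,5,0,84),cyl(95,0,36,68,88),box(65,125,-38,38,58,68),arm,cyl(k[0],k[1],11,72,123)],*x[:3])
MOD=[box(-30,30,-23,23,0,55),box(-44,44,-23,23,0,8)]
def notblue(p,c):
    hsv=cv2.cvtColor(p,cv2.COLOR_RGB2HSV); h,s,v=cv2.split(hsv)
    return ~((h>95)&(h<118)&(s>110))
E
cat > meas.py <<'E'
from fit import *
ims={c:np.load(c+"_p.npy") for c in("scene","top")}
nb={c:notblue(ims[c],c).astype(float) for c in ims}
def rack(x): return place([box(-52,52,-90,90,0,6)]+[box(-30,30,y-23,y+23,6,61) for y in(-58,0,58)],*x)
pad=lambda x: place([box(-60,60,-60,60,0,4)],*x)
og={c:((ims[c][...,0]>140)&(ims[c][...,2]<80)&(ims[c][...,1]<130)).astype(float) for c in ims}
W=dict(fixture=dict(scene=(228,188,350,275),top=(325,196,402,292)),rack=dict(scene=(396,272,505,366),top=(178,226,256,280)),pad=dict(scene=(330,250,418,310),top=(255,226,310,280)))
for n,m,x0,mk,st in(("fixture",fixture,[.466,-.115,.05,.9],nb,[.01,.01,.1,.2]),("rack",rack,[.497,.333,0.02],nb,[.01,.01,.1]),("pad",pad,[.5,.12,.05],og,[.01,.01,.1])):
    for cs in(["scene","top"],["scene"],["top"]):
        print(n,cs,*[np.round(v,4) for v in fit(m,x0,{c:mk[c] for c in cs},W[n],st)])
E
python3 meas.py
```

```text
Traceback (most recent call last):
  File "meas.py", line 10, in <module>
    print(n,cs,*[np.round(v,4) for v in fit(m,x0,{c:mk[c] for c in cs},W[n],st)])
                                        ~~~^^^^^^^^^^^^^^^^^^^^^^^^^^^^^^^^^^^^
  File "fit.py", line 19, in fit
    best=minimize(cost,best.x,method="Nelder-Mead",options=dict(initial_simplex=np.vstack([best.x]+[best.x-np.eye(len(x0))[i]*step[i]/2 for i in range(len(x0))]),xatol=1e-4,fatol=.05,maxiter=400))
  File "fit.py", line 17, in cost
    P=model(x); return sum(abs(sil(c,P,wins[c])-masks[c][wins[c][1]:wins[c][3],wins[c][0]:wins[c][2]]).sum() for c in masks)
                       ~~~^^^^^^^^^^^^^^^^^^^^^^^^^^^^^^^^^^^^^^^^^^^^^^^^^^^^^^^^^^^^^^^^^^^^^^^^^^^^^^^^^^^^^^^^^^^^^^^^^^
  File "fit.py", line 17, in <genexpr>
    P=model(x); return sum(abs(sil(c,P,wins[c])-masks[c][wins[c][1]:wins[c][3],wins[c][0]:wins[c][2]]).sum() for c in masks)
                               ~~~^^^^^^^^^^^^^
  File "fit.py", line 12, in sil
    q=(proj(c,P)-[u0-.5,v0-.5])*S-.5
       ~~~~^^^^^
  File "h.py", line 16, in proj
    K,D,t,M=cam(c); X=(np.atleast_2d(P)-t)@M*[1,-1,-1]
            ~~~^^^
  File "h.py", line 5, in cam
    p=r.camera_params(c); q=np.array(p["rotation"]);
ValueError: time passes only in moves, steps and waits
```

```bash
sed -i 's/^def cam/import functools\n@functools.cache\ndef cam/' h.py; time python3 meas.py
```

```text
fixture ['scene', 'top'] [ 0.4756 -0.1176  0.1281  0.2728] 348.7412
fixture ['scene'] [ 0.4744 -0.1185  0.1294  0.2744] 217.9059
fixture ['top'] [ 0.4768 -0.1176  0.1267  1.1732] 302.6353
rack ['scene', 'top'] [0.4933 0.3315 0.0551] 836.8824
rack ['scene'] [0.4923 0.3314 0.0622] 660.8471
rack ['top'] [0.4939 0.3321 0.0485] 148.4275
pad ['scene', 'top'] [0.4941 0.1219 0.1129] 317.1647
pad ['scene'] [0.4926 0.1214 0.1471] 244.5333
pad ['top'] [0.494  0.1218 0.1127] 64.4314
real	0m2.158s
user	0m2.680s
sys	0m0.148s
```

```bash
cat >> meas.py <<'E'
F=dict(fixture=(fixture,[.4756,-.1176,.1281,.2728],nb),rack=(rack,[.4933,.3315,.0551],nb),pad=(pad,[.4941,.1219,.1129],og))
rows=[]
for n,(m,x,mk) in F.items():
    for c in("scene","top"):
        w=W[n][c]; s=sil(c,m(x),w); im=ims[c][w[1]:w[3],w[0]:w[2]].copy()
        o=np.hstack([np.dstack([s*255,mk[c][w[1]:w[3],w[0]:w[2]]*255,0*s]),im]).astype(np.uint8)
        rows.append(cv2.resize(o,(400,190),interpolation=cv2.INTER_NEAREST))
cv2.imwrite("pics/ov.png",np.vstack([np.hstack(rows[i:i+2]) for i in(0,2,4)])[:,:,::-1])
E
python3 meas.py>/dev/null; python3 -c "
import numpy as np;p=np.load('scene_p.npy');import cv2;h=cv2.cvtColor(p,cv2.COLOR_RGB2HSV);print(h[282,372],h[400,320],h[300,430],h[350,430],p[282,372])"
```

```text
[ 12 210 147] [ 23  13 153] [108  47  27] [102 173 115] [147  75  26]
```

View pics/ov.png

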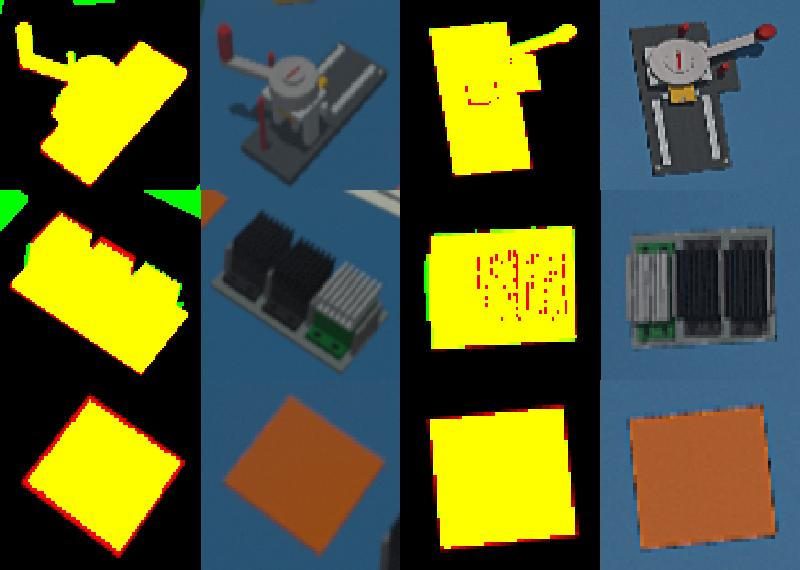

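The overlays line up with the images: the fixture, rack and pad outlines match to about a pixel. Next is planning the approach to the silver module.

```bash
cat > plan.py <<'E'
from h import *
import sys
# plan.py x y z yaw : shift for TCP target with tool y along world angle yaw (mod pi)
x,y,z,a=map(float,sys.argv[1:5]); s=r.read_state(); q=s["tool_rot"]; M=R.from_quat(q[[1,2,3,0]]).as_matrix()
cur=np.arctan2(M[1,1],M[0,1]); d=-(a-cur); d=(d+np.pi/2)%np.pi-np.pi/2
print("travel cm",np.round(M.T@(np.array([x,y,z])-s["tcp_pos"])*100,2),"spin",round(d,3),"or",round(d-np.sign(d)*np.pi,3))
print("t",s["time"],"tcp",np.round(s["tcp_pos"],4),"yaw",round(cur,3),"q",np.round(s["q"],2),"F",np.round(s["force"],1),"w",round(s["gripper_width"],3),"ff",round(s["finger_force"],1),"tz",np.round(M[:,2],3))
E
sed -i 's/def rack(x): return place(\[/def rack(x): return place([box(-28,28,y-2,y+2,0,42) for y in(-87,-29,29,87)]+[/' meas.py; python3 meas.py|grep rack
python3 plan.py .4902 .3895 .12 0.055;python3 plan.py .4902 .3895 .04 0.055
```

```text
rack ['scene', 'top'] [0.4928 0.3316 0.0511] 794.4745
rack ['scene'] [0.4919 0.3316 0.055 ] 635.6471
rack ['top'] [0.494  0.3318 0.0483] 135.0275
travel cm [-30.81   2.    13.57] spin 1.131 or -2.011
t 0.9 tcp [0.1971 0.4866 0.2557] yaw 1.186 q [ 0.96  0.31  1.5  -0.    1.33 -0.22] F [-0.8 -0.8  0.1] w 1.0 ff 0.0 tz [ 0. -0. -1.]
travel cm [-30.81   2.    21.57] spin 1.131 or -2.011
t 0.9 tcp [0.1971 0.4866 0.2557] yaw 1.186 q [ 0.96  0.31  1.5  -0.    1.33 -0.22] F [-0.8 -0.8  0.1] w 1.0 ff 0.0 tz [ 0. -0. -1.]
```

Emit:
{"name": "step_arm", "arguments": {
  "steps": [
    {"travel":[-5,0.3,1],"spin":0.15,"gripper":0},
    {"travel":[-10,0.7,2],"spin":0.3,"gripper":0},
    {"travel":[-15,1,3],"spin":0.45,"gripper":0},
    {"travel":[-20,1.3,4],"spin":0.6,"gripper":0},
    {"travel":[-25,1.7,6],"spin":0.75,"gripper":0},
    {"travel":[-29,2,9],"spin":0.9,"gripper":0},
    {"travel":[-30.8,2,12],"spin":1.03,"gripper":0},
    {"travel":[-30.8,2,13.6],"spin":1.135,"gripper":0},
    {"travel":[-30.8,2,13.6],"spin":1.135,"gripper":0},
    {"travel":[-30.8,2,13.6],"spin":1.135,"gripper":0}
  ]
}}

```text
time: 1.9
tcp_pos: [0.49, 0.3899, 0.1205]
tool_rot: [0.0, 0.688, 0.726, 0.0]
force: [0.6, 0.4, -0.8]
gripper_width: 0.997
finger_force: 0.0
```

```bash
python3 plan.py .490 .3895 .04 0.051
```

```text
travel cm [-0.04 -0.01  8.05] spin 0.003 or -3.138
t 1.9 tcp [0.49   0.3899 0.1205] yaw 0.054 q [0.49 0.66 1.33 0.   1.15 0.43] F [ 0.6  0.4 -0.8] w 0.997 ff 0.0 tz [ 0.001  0.    -1.   ]
```

Emit:
{"name": "step_arm", "arguments": {
  "force": 20,
  "steps": [
    {"travel":[0,0,2],"spin":0,"gripper":0},
    {"travel":[0,0,4],"spin":0,"gripper":0},
    {"travel":[0,0,6],"spin":0,"gripper":0},
    {"travel":[0,0,8],"spin":0,"gripper":0},
    {"travel":[0,0,8],"spin":0,"gripper":0.4},
    {"travel":[0,0,8],"spin":0,"gripper":0.45},
    {"travel":[0,0,8],"spin":0,"gripper":0.45},
    {"travel":[0,0,8],"spin":0,"gripper":0.45},
    {"travel":[0,0,8],"spin":0,"gripper":0.45}
  ]
}}

```text
time: 2.8
tcp_pos: [0.4905, 0.39, 0.0413]
tool_rot: [0.0, 0.689, 0.725, 0.001]
force: [-2.1, -0.8, 7.2]
gripper_width: 0.679
finger_force: 20.0
```

```bash
python3 plan.py .4941 .1219 .041 0.128;python3 plan.py .4941 .1219 .041 0.0
```

```text
travel cm [-26.79  -1.02   0.  ] spin -0.077 or 3.065
t 2.8 tcp [0.4905 0.39   0.0413] yaw 0.051 q [0.48 0.76 1.38 0.   1.   0.43] F [-2.1 -0.8  7.2] w 0.679 ff 20.0 tz [ 0.002  0.001 -1.   ]
travel cm [-26.79  -1.02   0.  ] spin 0.051 or -3.09
t 2.8 tcp [0.4905 0.39   0.0413] yaw 0.051 q [0.48 0.76 1.38 0.   1.   0.43] F [-2.1 -0.8  7.2] w 0.679 ff 20.0 tz [ 0.002  0.001 -1.   ]
```

Emit:
{"name": "step_arm", "arguments": {
  "steps": [
    {"travel":[0,0,-2],"spin":0,"gripper":0.45},
    {"travel":[0,0,-5],"spin":0,"gripper":0.45},
    {"travel":[0,0,-9],"spin":0,"gripper":0.45},
    {"travel":[-3,0,-10],"spin":0,"gripper":0.45},
    {"travel":[-7.5,-0.3,-10],"spin":-0.02,"gripper":0.45},
    {"travel":[-12,-0.5,-10],"spin":-0.04,"gripper":0.45},
    {"travel":[-16.5,-0.7,-10],"spin":-0.06,"gripper":0.45},
    {"travel":[-21,-0.9,-10],"spin":-0.077,"gripper":0.45},
    {"travel":[-25,-1,-10],"spin":-0.077,"gripper":0.45},
    {"travel":[-26.8,-1,-10],"spin":-0.077,"gripper":0.45}
  ]
}}

```text
time: 3.8
tcp_pos: [0.4934, 0.1186, 0.1397]
tool_rot: [-0.0, 0.661, 0.75, -0.0]
force: [0.7, 1.1, -3.7]
gripper_width: 0.679
finger_force: 20.0
```

Emit:
{"name": "step_arm", "arguments": {
  "steps": [
    {"travel":[0,0,3],"spin":0,"gripper":0.45},
    {"travel":[0,0,6],"spin":0,"gripper":0.45},
    {"travel":[0,0,8.5],"spin":0,"gripper":0.45},
    {"travel":[0,0,9.5],"spin":0,"gripper":0.45},
    {"travel":[0,0,9.9],"spin":0,"gripper":0.45},
    {"travel":[0,0,10],"spin":0,"gripper":0.45},
    {"travel":[0,0,10],"spin":0,"gripper":0.45}
  ]
}}

```text
time: 4.5
tcp_pos: [0.4943, 0.1214, 0.0407]
tool_rot: [0.001, 0.66, 0.751, 0.001]
force: [-0.6, 0.2, -5.3]
gripper_width: 0.681
finger_force: 20.0
```

```bash
python3 plan.py .4941 .1219 .039 0.128
```

```text
travel cm [ 0.05 -0.01  0.17] spin 0.0 or -3.141
t 4.5 tcp [0.4943 0.1214 0.0407] yaw 0.128 q [ 0.01  0.56  1.77 -0.    0.81 -0.12] F [-0.6  0.2 -5.3] w 0.681 ff 20.0 tz [ 0.002  0.    -1.   ]
```

Emit:
{"name": "step_arm", "arguments": {
  "steps": [
    {"travel":[0,0,0.1],"spin":0,"gripper":0.45},
    {"travel":[0,0,0.15],"spin":0,"gripper":0.45},
    {"travel":[0,0,0.17],"spin":0,"gripper":0.45}
  ]
}}

```text
time: 4.8
tcp_pos: [0.4942, 0.1214, 0.0393]
tool_rot: [0.001, 0.66, 0.751, 0.0]
force: [-4.4, -0.7, 9.3]
gripper_width: 0.676
finger_force: 20.0
```

Contact: the force went from -5 to +9 N. Now release, rise and turn.

Emit:
{"name": "step_arm", "arguments": {
  "steps": [
    {"travel":[0,0,-0.05],"spin":0,"gripper":0.2},
    {"travel":[0,0,-0.05],"spin":0,"gripper":0},
    {"travel":[0,0,-0.05],"spin":0,"gripper":0},
    {"travel":[0,0,-0.05],"spin":0,"gripper":0},
    {"travel":[0,0,-2],"spin":0,"gripper":0},
    {"travel":[0,0,-5],"spin":0,"gripper":0},
    {"travel":[0,0,-8],"spin":0,"gripper":0},
    {"travel":[0,0,-8],"spin":0.15,"gripper":0},
    {"travel":[0,0,-8],"spin":0.3,"gripper":0},
    {"travel":[0,0,-8],"spin":0.45,"gripper":0}
  ]
}}

```text
time: 5.8
tcp_pos: [0.4937, 0.1214, 0.1182]
tool_rot: [0.0, 0.813, 0.582, 0.0]
force: [-0.6, 0.6, -0.1]
gripper_width: 1.0
finger_force: 0.0
```

Emit:
{"name": "step_arm", "arguments": {
  "steps": [
    {"travel":[0,0,0],"spin":0.15,"gripper":0},
    {"travel":[0,0,0],"spin":0.3,"gripper":0},
    {"travel":[0,0,0],"spin":0.45,"gripper":0},
    {"travel":[0,0,0],"spin":0.6,"gripper":0},
    {"travel":[0,0,0],"spin":0.75,"gripper":0},
    {"travel":[0,0,0],"spin":0.9,"gripper":0},
    {"travel":[0,0,0],"spin":1.05,"gripper":0},
    {"travel":[0,0,0],"spin":1.12,"gripper":0},
    {"travel":[0,0,0],"spin":1.12,"gripper":0}
  ]
}}

```text
time: 6.7
tcp_pos: [0.4937, 0.1214, 0.118]
tool_rot: [-0.0, 0.998, 0.064, -0.0]
force: [0.3, 0.4, -0.4]
gripper_width: 1.0
finger_force: 0.0
```

```bash
python3 plan.py .4942 .1214 .043 1.699; python3 - <<'E'
from h import *
p,d=r.read_camera("scene"); np.save("s1.npy",p); cv2.imwrite("pics/s1.png",cv2.resize(p[120:360,200:520],(800,600))[:,:,::-1])
E
```

```text
travel cm [0.05 0.   7.5 ] spin 0.0 or -3.141
t 6.7 tcp [0.4937 0.1214 0.118 ] yaw -1.442 q [0.01 0.43 1.72 0.   0.99 1.45] F [ 0.3  0.4 -0.4] w 1.0 ff 0.0 tz [-0.  0. -1.]
```

View pics/s1.png

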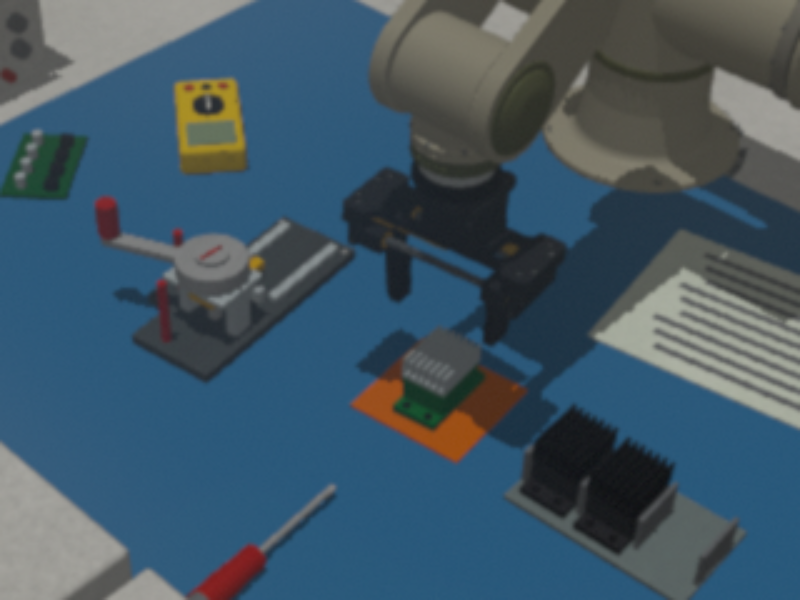

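The module lies flat on the pad at crop (440,375), the black modules are still in the rack, and the gripper is crosswise above it. Next I regrasp it.

Emit:
{"name": "step_arm", "arguments": {
  "force": 25,
  "steps": [
    {"travel":[0,0,2.5],"spin":0,"gripper":0},
    {"travel":[0,0,5],"spin":0,"gripper":0},
    {"travel":[0,0,7],"spin":0,"gripper":0},
    {"travel":[0,0,7.5],"spin":0,"gripper":0},
    {"travel":[0,0,7.5],"spin":0,"gripper":0.45},
    {"travel":[0,0,7.5],"spin":0,"gripper":0.6},
    {"travel":[0,0,7.5],"spin":0,"gripper":0.6},
    {"travel":[0,0,7.5],"spin":0,"gripper":0.6},
    {"travel":[0,0,7.5],"spin":0,"gripper":0.6},
    {"travel":[0,0,7.5],"spin":0,"gripper":0.6}
  ]
}}

```text
time: 7.75
tcp_pos: [0.4939, 0.1213, 0.0434]
tool_rot: [0.0, 0.998, 0.064, 0.0]
force: [-0.6, -2.1, 2.5]
gripper_width: 0.519
finger_force: 25.0
```

Emit:
{"name": "step_arm", "arguments": {
  "steps": [
    {"travel":[0,0,-2],"spin":0,"gripper":0.6},
    {"travel":[0,0,-5],"spin":0,"gripper":0.6},
    {"travel":[0,0,-9],"spin":0,"gripper":0.6},
    {"travel":[0,0,-12],"spin":0,"gripper":0.6},
    {"travel":[0,0,-12],"spin":0,"gripper":0.6}
  ]
}}

```text
time: 8.25
tcp_pos: [0.4951, 0.1215, 0.166]
tool_rot: [0.0, 0.998, 0.064, 0.003]
force: [1.0, 0.4, -4.8]
gripper_width: 0.513
finger_force: 25.0
```

```bash
cat > fixm.py <<'E'
# fit held module pose in scene camera by silver/green colour: needs z arg (underside)
from fit import *
import sys
E
python3 - <<'E'
import numpy as np
c,s=np.cos(.1281),np.sin(.1281); print(.4756-.045*c,-.1176-.045*s)
E
python3 plan.py .431 -.1233 .16 1.699
```

```text
0.43096871160989986 -0.123348747397452
travel cm [-9.51 23.45  0.56] spin 0.001 or -3.141
t 8.25 tcp [0.4951 0.1215 0.166 ] yaw -1.442 q [0.01 0.37 1.67 0.   1.1  1.45] F [ 1.   0.4 -4.8] w 0.513 ff 25.0 tz [ 0.006  0.    -1.   ]
```

```bash
python3 - <<'E'
from fit import *
p=np.load("s1.npy"); h,s,v=cv2.split(cv2.cvtColor(p,cv2.COLOR_RGB2HSV))
mk=(notblue(p,"")&~((h<22)&(s>120))).astype(float)
mk=cv2.morphologyEx(mk,cv2.MORPH_OPEN,np.ones((2,2)))
win=dict(scene=(345,250,402,297))
w=win["scene"]
m=lambda x:place(MOD,x[0],x[1],x[2],.004)
x,f=fit(m,[.494,.1213,.128],{"scene":mk},win,[.005,.005,.05]); print(np.round(x,4),f,mk[w[1]:w[3],w[0]:w[2]].sum())
s=sil("scene",m(x),w); 
o=np.hstack([np.dstack([s*255,mk[w[1]:w[3],w[0]:w[2]]*255,0*s]),p[w[1]:w[3],w[0]:w[2]]]).astype(np.uint8)
cv2.imwrite("pics/ov2.png",cv2.resize(o,None,fx=6,fy=6,interpolation=0)[:,:,::-1])
E
```

```text
[0.4923 0.1241 0.1034] 155.69411764705882 1072.0
```

View pics/ov2.png

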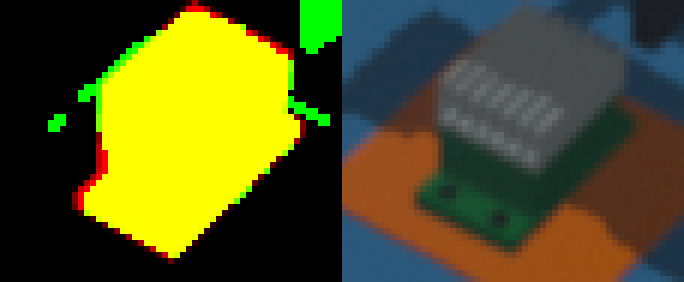

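Emit:
{"name": "step_arm", "arguments": {
  "steps": [
    {"travel":[-1,3,0],"spin":0,"gripper":0.6},
    {"travel":[-3,7,0],"spin":0,"gripper":0.6},
    {"travel":[-4.5,11,0],"spin":0,"gripper":0.6},
    {"travel":[-6,15,0],"spin":0,"gripper":0.6},
    {"travel":[-8,19,0],"spin":0,"gripper":0.6},
    {"travel":[-9,22,0.5],"spin":0,"gripper":0.6},
    {"travel":[-9.5,23.4,0.5],"spin":0,"gripper":0.6},
    {"travel":[-9.5,23.4,0.5],"spin":0,"gripper":0.6},
    {"travel":[-9.5,23.4,0.5],"spin":0,"gripper":0.6}
  ]
}}

```text
time: 9.15
tcp_pos: [0.429, -0.1223, 0.1567]
tool_rot: [-0.001, 0.998, 0.064, -0.001]
force: [1.1, 0.3, -3.3]
gripper_width: 0.52
finger_force: 25.0
```

Green is the mask and red the model; the fit is close but off a couple of mm at the shadow edges, so I'll check the alignment with the module just above the rails.

```bash
python3 plan.py .431 -.1233 .063 1.699
```

```text
travel cm [0.2  0.14 9.37] spin 0.0 or -3.142
t 9.15 tcp [ 0.429  -0.1223  0.1567] yaw -1.443 q [-0.54  0.26  1.86  0.    1.03  0.9 ] F [ 1.1  0.3 -3.3] w 0.52 ff 25.0 tz [-0.002  0.002 -1.   ]
```

Emit:
{"name": "step_arm", "arguments": {
  "steps": [
    {"travel":[0,0,2],"spin":0,"gripper":0.6},
    {"travel":[0,0,4.5],"spin":0,"gripper":0.6},
    {"travel":[0,0,7],"spin":0,"gripper":0.6},
    {"travel":[0,0,9],"spin":0,"gripper":0.6},
    {"travel":[0,0,9.4],"spin":0,"gripper":0.6},
    {"travel":[0,0,9.4],"spin":0,"gripper":0.6},
    {"travel":[0,0,9.4],"spin":0,"gripper":0.6}
  ]
}}

```text
time: 9.85
tcp_pos: [0.4301, -0.1227, 0.0647]
tool_rot: [0.0, 0.998, 0.065, 0.001]
force: [0.3, 0.7, -4.6]
gripper_width: 0.518
finger_force: 25.0
```

```bash
python3 plan.py .431 -.1233 .063 1.699; python3 - <<'E'
from h import *
p,d=r.read_camera("scene"); np.save("s2.npy",p); cv2.imwrite("pics/s2.png",cv2.resize(p[180:280,235:368],(798,600),interpolation=2)[:,:,::-1])
E
```

```text
travel cm [0.08 0.07 0.17] spin 0.001 or -3.14
t 9.85 tcp [ 0.4301 -0.1227  0.0647] yaw -1.441 q [-0.54  0.41  1.94  0.    0.79  0.9 ] F [ 0.3  0.7 -4.6] w 0.518 ff 25.0 tz [ 0.001 -0.001 -1.   ]
```

View pics/s2.png

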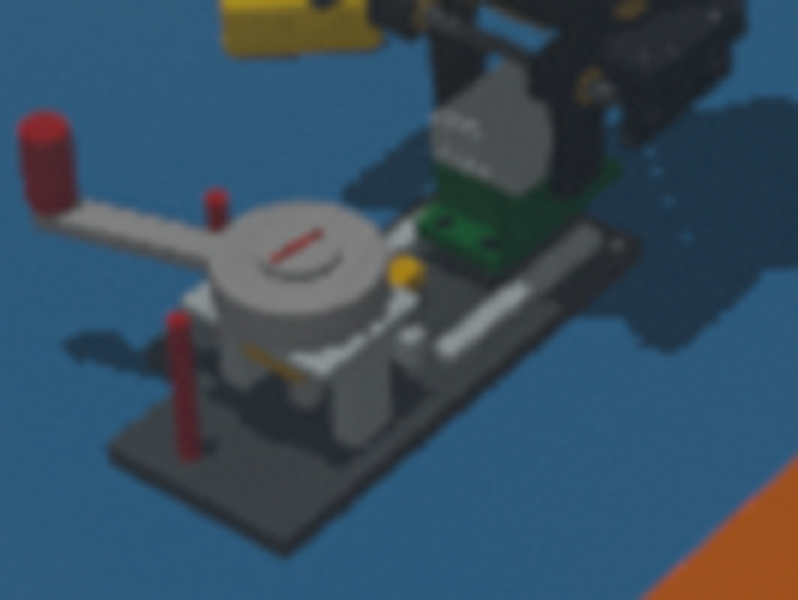

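The module (crop (500,190)) is held over the channel, with its foot corner near (490,272). To get the camera-to-robot offset, I'll compare the predicted green base with the one seen.

```bash
python3 - <<'E'
from fit import *
a=.1281
for nm,tx,ty,uz in(("s1",.4942,.1214,.004),("s2",.4303,-.1228,.0257)):
    p=np.load(nm+".npy"); h,s,v=cv2.split(cv2.cvtColor(p,cv2.COLOR_RGB2HSV))
    g=((h>45)&(h<88)&(s>90)).astype(np.uint8)
    c0=proj("scene",[tx,ty,.02])[0].astype(int); W=np.zeros_like(g); W[c0[1]-35:c0[1]+35,c0[0]-45:c0[0]+45]=1; g*=W
    n,l,st,_=cv2.connectedComponentsWithStats(g); k=1+np.argmax(st[1:,4]); g=(l==k)
    # compare foot lower-left outline: front foot only, vertices
    C=place([np.array([[44,-23,8],[44,-23,0],[44,23,0],[44,23,8],[-44,23,0],[30,-23,8]])/1e3],tx,ty,a,uz)[0]
    print(nm,"pred",np.round(proj("scene",C),1).tolist())
    # shift search: model lower hull (front foot face + right side feet) vs green mask in lower band
    pts=cv2.findContours(g.astype(np.uint8),0,1)[0][0][:,0]; 
    hull=cv2.convexHull(pts)[:,0]; ap=cv2.approxPolyDP(hull,1.2,True)[:,0]; print(ap.tolist(),st[k])
E
```

```text
s1 pred [[356.0, 281.8], [355.9, 284.3], [372.4, 292.9], [372.6, 290.4], [393.1, 271.7], [359.5, 278.4]]
[[392, 270], [373, 290], [358, 283], [362, 272], [389, 268]] [358 268  35  23 311]
s2 pred [[302.6, 216.4], [302.7, 218.8], [316.8, 225.6], [316.8, 223.2], [337.4, 208.8], [306.1, 213.7]]
[[337, 207], [337, 209], [317, 225], [305, 218], [308, 208]] [305 206  33  20 270]
```

The predicted and seen foot corners agree within about 1 px, so I lower it gently.

Emit:
{"name": "step_arm", "arguments": {
  "steps": [
    {"travel":[0,0.1,0],"spin":0,"gripper":0.6},
    {"travel":[0,0.1,0.3],"spin":0,"gripper":0.6},
    {"travel":[0,0.1,0.6],"spin":0,"gripper":0.6},
    {"travel":[0,0.1,0.8],"spin":0,"gripper":0.6},
    {"travel":[0,0.1,1.0],"spin":0,"gripper":0.6},
    {"travel":[0,0.1,1.1],"spin":0,"gripper":0.6},
    {"travel":[0,0.1,1.1],"spin":0,"gripper":0.6}
  ]
}}

```text
time: 10.6
tcp_pos: [0.4297, -0.1239, 0.0529]
tool_rot: [-0.0, 0.998, 0.064, -0.0]
force: [0.0, 0.7, -4.6]
gripper_width: 0.524
finger_force: 25.0
```

Emit:
{"name": "step_arm", "arguments": {
  "steps": [
    {"travel":[0,0,0.1],"spin":0,"gripper":0.6},
    {"travel":[0,0,0.2],"spin":0,"gripper":0.6},
    {"travel":[0,0,0.2],"spin":0,"gripper":0.6}
  ]
}}

```text
time: 10.9
tcp_pos: [0.4298, -0.1239, 0.0513]
tool_rot: [0.0, 0.998, 0.064, 0.0]
force: [-2.5, 0.7, 1.7]
gripper_width: 0.514
finger_force: 25.0
```

It is on the plate in the channel. Now I slide it in along tool +x.

Emit:
{"name": "step_arm", "arguments": {
  "steps": [
    {"travel":[0.5,0,0],"spin":0,"gripper":0.6},
    {"travel":[1,0,0],"spin":0,"gripper":0.6},
    {"travel":[1.5,0,0],"spin":0,"gripper":0.6},
    {"travel":[2,0,0],"spin":0,"gripper":0.6},
    {"travel":[2.5,0,0],"spin":0,"gripper":0.6},
    {"travel":[3,0,0],"spin":0,"gripper":0.6},
    {"travel":[3.4,0,0],"spin":0,"gripper":0.6},
    {"travel":[3.8,0,0],"spin":0,"gripper":0.6},
    {"travel":[4,0,0],"spin":0,"gripper":0.6},
    {"travel":[4.1,0,0],"spin":0,"gripper":0.6}
  ]
}}

```text
time: 11.9
tcp_pos: [0.4705, -0.1187, 0.0513]
tool_rot: [0.0, 0.998, 0.065, -0.0]
force: [-6.1, -0.7, 6.6]
gripper_width: 0.522
finger_force: 25.0
```

Emit:
{"name": "step_arm", "arguments": {
  "steps": [
    {"travel":[0.1,0,0],"spin":0,"gripper":0.6},
    {"travel":[0.2,0,0],"spin":0,"gripper":0.6},
    {"travel":[0.3,0,0],"spin":0,"gripper":0.6},
    {"travel":[0.3,0,0],"spin":0,"gripper":0.6}
  ]
}}

```text
time: 12.3
tcp_pos: [0.4735, -0.1183, 0.0513]
tool_rot: [0.0, 0.998, 0.065, -0.0]
force: [-5.3, -0.1, 5.7]
gripper_width: 0.519
finger_force: 25.0
```

Emit:
{"name": "step_arm", "arguments": {
  "steps": [
    {"travel":[0.1,0,0],"spin":0,"gripper":0.6},
    {"travel":[0.15,0,0],"spin":0,"gripper":0.6},
    {"travel":[0.2,0,0],"spin":0,"gripper":0.6}
  ]
}}

```text
time: 12.6
tcp_pos: [0.4754, -0.118, 0.0513]
tool_rot: [0.0, 0.998, 0.065, -0.0]
force: [-6.2, -0.6, 5.9]
gripper_width: 0.52
finger_force: 25.0
```

Emit:
{"name": "step_arm", "arguments": {
  "steps": [
    {"travel":[0.1,0,0],"spin":0,"gripper":0.6},
    {"travel":[0.15,0,0],"spin":0,"gripper":0.6},
    {"travel":[0.15,0,0],"spin":0,"gripper":0.6}
  ]
}}

```text
time: 12.9
tcp_pos: [0.4769, -0.1179, 0.0514]
tool_rot: [0.0, 0.998, 0.064, -0.0]
force: [-5.0, -1.8, 6.5]
gripper_width: 0.518
finger_force: 25.0
```

Emit:
{"name": "step_arm", "arguments": {
  "steps": [
    {"travel":[0.1,0,0],"spin":0,"gripper":0.6},
    {"travel":[0.2,0,0],"spin":0,"gripper":0.6},
    {"travel":[0.2,0,0],"spin":0,"gripper":0.6}
  ]
}}

```text
time: 13.2
tcp_pos: [0.4773, -0.1178, 0.0513]
tool_rot: [-0.0, 0.998, 0.065, -0.002]
force: [-17.1, -3.5, 14.9]
gripper_width: 0.518
finger_force: 25.0
```

Contact at the end stop: 17 N, and the TCP has stopped advancing. Release and rise.

Emit:
{"name": "step_arm", "arguments": {
  "steps": [
    {"travel":[0.2,0,0],"spin":0,"gripper":0.3},
    {"travel":[0.2,0,0],"spin":0,"gripper":0},
    {"travel":[0.2,0,0],"spin":0,"gripper":0},
    {"travel":[0.2,0,0],"spin":0,"gripper":0},
    {"travel":[0.1,0,-2],"spin":0,"gripper":0},
    {"travel":[0,0,-5],"spin":0,"gripper":0},
    {"travel":[-1,0,-9],"spin":0,"gripper":0},
    {"travel":[-3,0,-13],"spin":0,"gripper":0},
    {"travel":[-6,0,-16],"spin":0,"gripper":0},
    {"travel":[-8,0,-16],"spin":0,"gripper":0}
  ]
}}

```text
time: 14.2
tcp_pos: [0.3995, -0.1284, 0.2144]
tool_rot: [0.002, 0.998, 0.064, 0.003]
force: [0.1, -0.8, -0.6]
gripper_width: 1.003
finger_force: 0.0
```

```bash
python3 - <<'E'
from h import *
p,d=r.read_camera("scene"); np.save("s3.npy",p); cv2.imwrite("pics/s3.png",cv2.resize(p[180:280,235:368],(798,600),interpolation=2)[:,:,::-1])
for c in("scene","top"):
    if c=="top": r.read_camera(c)
    for o in r.tip_of("handle_knob",c)[:1]: print(o["confidence"],onz(c,o["pixel"],.123))
E
python3 plan.py .613 -.207 .25 0
```

```text
0.59 [[ 0.606472  -0.2085783  0.123    ]]
travel cm [20.13 10.58 -3.9 ] spin -1.443 or 1.699
t 14.4 tcp [ 0.3998 -0.1278  0.2109] yaw -1.443 q [-0.59  0.12  1.86  0.    1.16  0.85] F [ 0.5  0.2 -0.9] w 1.003 ff 0.0 tz [ 0.  0. -1.]
```

View pics/s3.png

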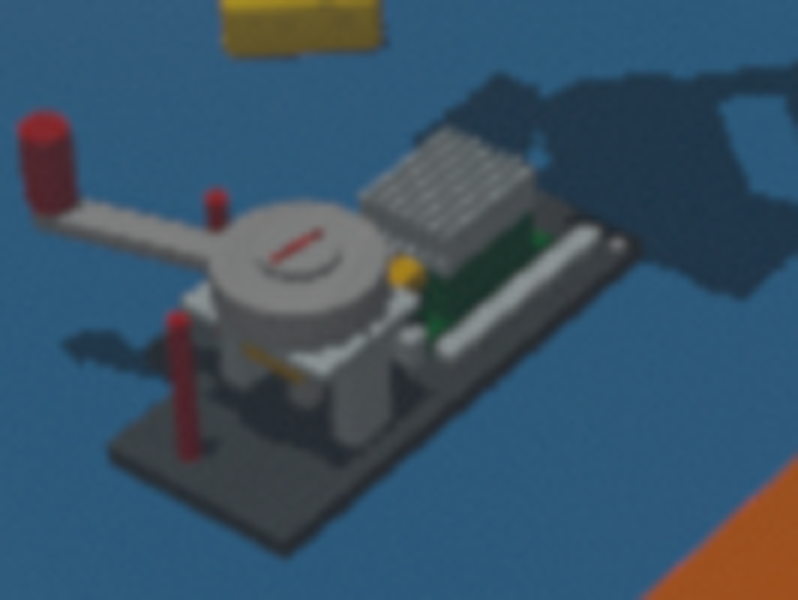

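The module sits home under the strap, its leading foot against the stop at crop (435,320), and the handle hasn't moved. Next I go to the knob.

Emit:
{"name": "step_arm", "arguments": {
  "steps": [
    {"travel":[2,1,0],"spin":-0.15,"gripper":0},
    {"travel":[4,2,0],"spin":-0.3,"gripper":0},
    {"travel":[7,3.5,0],"spin":-0.45,"gripper":0},
    {"travel":[10,5,0],"spin":-0.6,"gripper":0},
    {"travel":[13,6.5,0],"spin":-0.75,"gripper":0},
    {"travel":[16,8,0],"spin":-0.9,"gripper":0},
    {"travel":[18,9.5,0],"spin":-1.05,"gripper":0},
    {"travel":[19.5,10.3,0],"spin":-1.2,"gripper":0},
    {"travel":[20.1,10.55,0],"spin":-1.35,"gripper":0},
    {"travel":[20.1,10.55,0],"spin":-1.5,"gripper":0}
  ]
}}

```text
time: 15.4
tcp_pos: [0.6138, -0.2062, 0.2088]
tool_rot: [-0.001, 0.684, 0.73, -0.0]
force: [0.5, -1.1, -0.1]
gripper_width: 0.998
finger_force: 0.0
```

Emit:
{"name": "step_arm", "arguments": {
  "steps": [
    {"travel":[0,0,0],"spin":-0.15,"gripper":0},
    {"travel":[0,0,0],"spin":-0.3,"gripper":0},
    {"travel":[0,0,0],"spin":-0.344,"gripper":0},
    {"travel":[0,0,0],"spin":-0.344,"gripper":0}
  ]
}}

```text
time: 15.8
tcp_pos: [0.613, -0.2061, 0.2095]
tool_rot: [-0.001, 0.551, 0.834, 0.0]
force: [-0.3, 0.6, -1.0]
gripper_width: 0.999
finger_force: 0.0
```

```bash
python3 plan.py .6128 -.2067 .108 .401
```

```text
travel cm [-0.06 -0.04 10.15] spin 0.002 or -3.14
t 15.8 tcp [ 0.613  -0.2061  0.2095] yaw 0.403 q [-0.51  0.62  1.15  0.    1.37 -0.91] F [-0.3  0.6 -1. ] w 0.999 ff 0.0 tz [-0.001  0.001 -1.   ]
```

Emit:
{"name": "step_arm", "arguments": {
  "force": 15,
  "steps": [
    {"travel":[0,0,3],"spin":0,"gripper":0},
    {"travel":[0,0,6],"spin":0,"gripper":0},
    {"travel":[0,0,8.5],"spin":0,"gripper":0},
    {"travel":[0,0,10.1],"spin":0,"gripper":0},
    {"travel":[0,0,10.1],"spin":0,"gripper":0.5},
    {"travel":[0,0,10.1],"spin":0,"gripper":0.9},
    {"travel":[0,0,10.1],"spin":0,"gripper":0.9},
    {"travel":[0,0,10.1],"spin":0,"gripper":0.9},
    {"travel":[0,0,10.1],"spin":0,"gripper":0.9},
    {"travel":[0,0,10.1],"spin":0,"gripper":0.9}
  ]
}}

```text
time: 16.8
tcp_pos: [0.6124, -0.2067, 0.1104]
tool_rot: [0.0, 0.552, 0.834, 0.0]
force: [0.5, 0.1, 0.1]
gripper_width: 0.482
finger_force: 0.0
```

```bash
python3 plan.py .6128 -.2067 .108 .401
cat > arc.py <<'E'
# arc.py t0 t1 n: rows from the pose at handle angle t0 to t1 (tool y tangential), tool frame at t0
import sys,numpy as np
t0,t1,n=float(sys.argv[1]),float(sys.argv[2]),int(sys.argv[3])
for t in np.linspace(t0,t1,n+1)[1:]:
    d=t-t0; print(round(t,3),"tangential(ccw) cm",round(11*np.sin(d),2),"radial-out cm",round(11*(np.cos(d)-1),2),"spin",round(-d,3))
E
python3 arc.py .273 .02 3; python3 arc.py .02 1.04 8; python3 arc.py 1.04 .01 8
```

```text
travel cm [-0.02  0.03  0.24] spin 0.001 or -3.141
t 16.8 tcp [ 0.6124 -0.2067  0.1104] yaw 0.402 q [-0.51  0.71  1.27 -0.    1.16 -0.91] F [0.5 0.1 0.1] w 0.482 ff 0.0 tz [ 0. -0. -1.]
0.189 tangential(ccw) cm -0.93 radial-out cm -0.04 spin 0.084
0.104 tangential(ccw) cm -1.85 radial-out cm -0.16 spin 0.169
0.02 tangential(ccw) cm -2.75 radial-out cm -0.35 spin 0.253
0.148 tangential(ccw) cm 1.4 radial-out cm -0.09 spin -0.128
0.275 tangential(ccw) cm 2.77 radial-out cm -0.36 spin -0.255
0.402 tangential(ccw) cm 4.11 radial-out cm -0.79 spin -0.382
0.53 tangential(ccw) cm 5.37 radial-out cm -1.4 spin -0.51
0.658 tangential(ccw) cm 6.55 radial-out cm -2.16 spin -0.638
0.785 tangential(ccw) cm 7.62 radial-out cm -3.06 spin -0.765
0.913 tangential(ccw) cm 8.57 radial-out cm -4.1 spin -0.893
1.04 tangential(ccw) cm 9.37 radial-out cm -5.24 spin -1.02
0.911 tangential(ccw) cm -1.41 radial-out cm -0.09 spin 0.129
0.782 tangential(ccw) cm -2.8 radial-out cm -0.36 spin 0.258
0.654 tangential(ccw) cm -4.14 radial-out cm -0.81 spin 0.386
0.525 tangential(ccw) cm -5.42 radial-out cm -1.43 spin 0.515
0.396 tangential(ccw) cm -6.6 radial-out cm -2.2 spin 0.644
0.268 tangential(ccw) cm -7.68 radial-out cm -3.12 spin 0.772
0.139 tangential(ccw) cm -8.63 radial-out cm -4.17 spin 0.901
0.01 tangential(ccw) cm -9.43 radial-out cm -5.34 spin 1.03
```

Emit:
{"name": "step_arm", "arguments": {
  "steps": [
    {"travel":[0,0,0.1],"spin":0,"gripper":0.9},
    {"travel":[0,0,0.1],"spin":0,"gripper":0.9},
    {"travel":[0,0,0.1],"spin":0,"gripper":0.9},
    {"travel":[0,0,0.1],"spin":0,"gripper":0.9},
    {"travel":[0,0,0.1],"spin":0,"gripper":0.9}
  ]
}}

```text
time: 17.3
tcp_pos: [0.6125, -0.2066, 0.109]
tool_rot: [0.0, 0.552, 0.834, 0.0]
force: [3.0, 0.2, -1.7]
gripper_width: 0.243
finger_force: 15.0
```

The knob is gripped (21 mm). Swing counter-clockwise to about 1.03.

Emit:
{"name": "step_arm", "arguments": {
  "steps": [
    {"travel":[0.09,1.38,0],"spin":-0.126,"gripper":0.9},
    {"travel":[0.35,2.74,0],"spin":-0.252,"gripper":0.9},
    {"travel":[0.78,4.06,0],"spin":-0.378,"gripper":0.9},
    {"travel":[1.37,5.32,0],"spin":-0.505,"gripper":0.9},
    {"travel":[2.12,6.49,0],"spin":-0.631,"gripper":0.9},
    {"travel":[3.0,7.55,0],"spin":-0.757,"gripper":0.9},
    {"travel":[3.0,7.55,0],"spin":-0.757,"gripper":0.9},
    {"travel":[3.0,7.55,0],"spin":-0.757,"gripper":0.9}
  ]
}}

```text
time: 18.1
tcp_pos: [0.6711, -0.1499, 0.109]
tool_rot: [0.002, 0.204, 0.979, -0.001]
force: [7.7, -3.5, -3.2]
gripper_width: 0.245
finger_force: 15.0
```

```bash
python3 plan.py .6128 -.2067 .108 1.158; python3 -c "
import numpy as np
for d in np.arange(1,9)*.1275: print(round(d,3),round(11*np.sin(d),2),round(11*(1-np.cos(d)),2))"
```

```text
travel cm [ 3.07 -7.54  0.09] spin 0.002 or -3.14
t 18.1 tcp [ 0.6711 -0.1499  0.109 ] yaw 1.16 q [-0.39  0.8   1.11 -0.    1.23 -1.55] F [ 7.7 -3.5 -3.2] w 0.245 ff 15.0 tz [ 0.003 -0.002 -1.   ]
0.128 1.4 0.09
0.255 2.77 0.36
0.382 4.11 0.79
0.51 5.37 1.4
0.638 6.55 2.16
0.765 7.62 3.06
0.893 8.57 4.1
1.02 9.37 5.24
```

Emit:
{"name": "step_arm", "arguments": {
  "steps": [
    {"travel":[0.09,-1.4,0],"spin":0.1275,"gripper":0.9},
    {"travel":[0.36,-2.77,0],"spin":0.255,"gripper":0.9},
    {"travel":[0.79,-4.11,0],"spin":0.3825,"gripper":0.9},
    {"travel":[1.4,-5.37,0],"spin":0.51,"gripper":0.9},
    {"travel":[2.16,-6.55,0],"spin":0.6375,"gripper":0.9},
    {"travel":[3.06,-7.62,0],"spin":0.765,"gripper":0.9},
    {"travel":[4.1,-8.57,0],"spin":0.8925,"gripper":0.9},
    {"travel":[5.24,-9.37,0],"spin":1.02,"gripper":0.9},
    {"travel":[5.24,-9.37,0],"spin":1.02,"gripper":0.9}
  ]
}}

```text
time: 19.0
tcp_pos: [0.5852, -0.2136, 0.109]
tool_rot: [0.001, 0.658, 0.753, 0.002]
force: [9.6, 2.8, -2.4]
gripper_width: 0.243
finger_force: 15.0
```

```bash
cat > stripe.py <<'E'
from fit import *
# red stripe angle on the ratchet head, from the scene camera (fixture frame, mod pi)
p,d=r.read_camera("scene"); c=np.array([.5698,-.1055,.092]); u=proj("scene",[c])[0].astype(int)
h,s,v=cv2.split(cv2.cvtColor(p,cv2.COLOR_RGB2HSV)); m=((h<10)|(h>170))&(s>70); k=np.zeros_like(m); k[u[1]-8:u[1]+9,u[0]-11:u[0]+12]=1; m&=k
for q in(ims for ims in ["x"] if m.sum()>4):
    P=onz("scene",np.argwhere(m)[:,::-1],.09)[:,:2]; w=s[m].astype(float); mu=np.average(P,axis=0,weights=w); C=np.cov((P-mu).T,aweights=w); e=np.linalg.eigh(C); a=np.arctan2(*e[1][::-1,1])-.128
    print("stripe n",m.sum(),"centre",np.round(mu,4),"angle mod pi",round(a%np.pi,3),"eig",np.sqrt(e[0]))
E
python3 stripe.py; python3 - <<'E'
from fit import *
p=np.load("s3.npy"); h,s,v=cv2.split(cv2.cvtColor(p,cv2.COLOR_RGB2HSV)); m=((h<10)|(h>170))&(s>70)
u=proj("scene",[[.5698,-.1055,.092]])[0].astype(int); k=np.zeros_like(m); k[u[1]-8:u[1]+9,u[0]-11:u[0]+12]=1; m&=k
P=onz("scene",np.argwhere(m)[:,::-1],.09)[:,:2]; e=np.linalg.eigh(np.cov(P.T)); print("start",m.sum(),round((np.arctan2(*e[1][::-1,1])-.128)%np.pi,3))
E
python3 plan.py .6128 -.2067 .108 .138
```

```text
stripe n 19 centre [ 0.5674 -0.1126] angle mod pi 1.567 eig [0.00365982 0.01525661]
start 10 1.486
travel cm [0.31 2.82 0.11] spin -0.0 or 3.141
t 19.05 tcp [ 0.5852 -0.2136  0.109 ] yaw 0.138 q [-0.54  0.66  1.36  0.    1.12 -0.68] F [ 8.1  3.5 -3.4] w 0.243 ff 15.0 tz [ 0.003  0.001 -1.   ]
```

Emit:
{"name": "step_arm", "arguments": {
  "steps": [
    {"travel":[0.09,1.4,0],"spin":-0.1275,"gripper":0.9},
    {"travel":[0.36,2.77,0],"spin":-0.255,"gripper":0.9},
    {"travel":[0.79,4.11,0],"spin":-0.3825,"gripper":0.9},
    {"travel":[1.4,5.37,0],"spin":-0.51,"gripper":0.9},
    {"travel":[2.16,6.55,0],"spin":-0.6375,"gripper":0.9},
    {"travel":[3.06,7.62,0],"spin":-0.765,"gripper":0.9},
    {"travel":[4.1,8.57,0],"spin":-0.8925,"gripper":0.9},
    {"travel":[5.24,9.37,0],"spin":-1.02,"gripper":0.9},
    {"travel":[5.24,9.37,0],"spin":-1.02,"gripper":0.9}
  ]
}}

```text
time: 19.95
tcp_pos: [0.6716, -0.1485, 0.109]
tool_rot: [0.002, 0.202, 0.979, -0.0]
force: [8.2, -2.3, -3.4]
gripper_width: 0.245
finger_force: 15.0
```

Emit:
{"name": "step_arm", "arguments": {
  "steps": [
    {"travel":[0.09,-1.4,0],"spin":0.1275,"gripper":0.9},
    {"travel":[0.36,-2.77,0],"spin":0.255,"gripper":0.9},
    {"travel":[0.79,-4.11,0],"spin":0.3825,"gripper":0.9},
    {"travel":[1.4,-5.37,0],"spin":0.51,"gripper":0.9},
    {"travel":[2.16,-6.55,0],"spin":0.6375,"gripper":0.9}
  ]
}}

```text
time: 20.45
tcp_pos: [0.6241, -0.2009, 0.1089]
tool_rot: [0.0, 0.503, 0.864, 0.001]
force: [2.9, 4.5, -0.7]
gripper_width: 0.243
finger_force: 15.0
```

```bash
python3 stripe.py; python3 plan.py .6128 -.2067 .108 .138;python3 -c "
import numpy as np
for d in (.1275,.255,.3825): print(round(d,3),round(11*np.sin(d),2),round(11*(1-np.cos(d)),2))"
```

```text
stripe n 15 centre [ 0.568  -0.1128] angle mod pi 1.566 eig [0.00273197 0.01585573]
travel cm [ 0.05 -1.1   0.1 ] spin 0.371 or -2.771
t 20.5 tcp [ 0.6226 -0.2018  0.109 ] yaw 0.509 q [-0.49  0.73  1.24  0.    1.18 -1.  ] F [ 0.6  1.9 -1.1] w 0.243 ff 15.0 tz [-0.     0.001 -1.   ]
0.128 1.4 0.09
0.255 2.77 0.36
0.383 4.11 0.79
```

Emit:
{"name": "step_arm", "arguments": {
  "steps": [
    {"travel":[0.09,-1.4,0],"spin":0.1275,"gripper":0.9},
    {"travel":[0.36,-2.77,0],"spin":0.255,"gripper":0.9},
    {"travel":[0.79,-4.11,0],"spin":0.3825,"gripper":0.9},
    {"travel":[0.79,-4.11,0],"spin":0.3825,"gripper":0.9}
  ]
}}

```text
time: 20.9
tcp_pos: [0.5852, -0.2137, 0.109]
tool_rot: [0.001, 0.657, 0.754, 0.002]
force: [8.1, 3.6, -2.9]
gripper_width: 0.242
finger_force: 15.0
```

```bash
python3 - <<'E'
from h import *
p,d=r.read_camera("scene"); t,_=r.read_camera("top"); np.save("s4.npy",p);np.save("t4.npy",t)
a=cv2.resize(p[190:270,240:340],(500,400),interpolation=2); b=cv2.resize(t[195:275,328:388],(300,400),interpolation=2)
cv2.imwrite("pics/s4.png",np.hstack([a,b])[:,:,::-1])
E
```

```text
(no output)
```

View pics/s4.png

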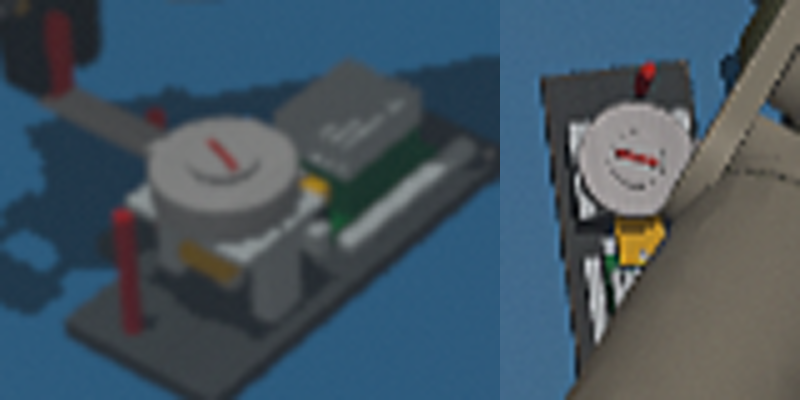

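The top crop shows the stripe turned from along x to about crosswise ((617,152) to (657,163)), which is roughly 1.8 rad. One more stroke should reach the stop, and I'll watch the force near the end.

Emit:
{"name": "step_arm", "arguments": {
  "steps": [
    {"travel":[0.09,1.4,0],"spin":-0.1275,"gripper":0.9},
    {"travel":[0.36,2.77,0],"spin":-0.255,"gripper":0.9},
    {"travel":[0.79,4.11,0],"spin":-0.3825,"gripper":0.9},
    {"travel":[1.4,5.37,0],"spin":-0.51,"gripper":0.9},
    {"travel":[2.16,6.55,0],"spin":-0.6375,"gripper":0.9},
    {"travel":[3.06,7.62,0],"spin":-0.765,"gripper":0.9},
    {"travel":[4.1,8.57,0],"spin":-0.8925,"gripper":0.9},
    {"travel":[5.24,9.37,0],"spin":-1.02,"gripper":0.9},
    {"travel":[5.24,9.37,0],"spin":-1.02,"gripper":0.9}
  ]
}}

```text
time: 21.9
tcp_pos: [0.6717, -0.1484, 0.1091]
tool_rot: [0.002, 0.201, 0.98, -0.0]
force: [6.6, -2.2, -2.4]
gripper_width: 0.241
finger_force: 15.0
```

Emit:
{"name": "step_arm", "arguments": {
  "steps": [
    {"travel":[0.09,-1.4,0],"spin":0.1275,"gripper":0.9},
    {"travel":[0.36,-2.77,0],"spin":0.255,"gripper":0.9},
    {"travel":[0.79,-4.11,0],"spin":0.3825,"gripper":0.9},
    {"travel":[1.4,-5.37,0],"spin":0.51,"gripper":0.9},
    {"travel":[2.16,-6.55,0],"spin":0.6375,"gripper":0.9}
  ]
}}

```text
time: 22.4
tcp_pos: [0.6243, -0.2009, 0.109]
tool_rot: [0.0, 0.502, 0.865, 0.0]
force: [3.9, 4.5, -0.2]
gripper_width: 0.242
finger_force: 15.0
```

Emit:
{"name": "step_arm", "arguments": {
  "steps": [
    {"travel":[0.09,-1.4,0],"spin":0.1275,"gripper":0.9},
    {"travel":[0.09,-1.4,0],"spin":0.1275,"gripper":0.9}
  ]
}}

```text
time: 22.6
tcp_pos: [0.6113, -0.2071, 0.109]
tool_rot: [0.0, 0.555, 0.832, 0.001]
force: [4.5, 1.9, -3.5]
gripper_width: 0.245
finger_force: 15.0
```

Emit:
{"name": "step_arm", "arguments": {
  "steps": [
    {"travel":[0.04,-0.9,0],"spin":0.08,"gripper":0.9},
    {"travel":[0.04,-0.9,0],"spin":0.08,"gripper":0.9}
  ]
}}

```text
time: 22.8
tcp_pos: [0.6044, -0.2095, 0.1091]
tool_rot: [0.001, 0.587, 0.81, 0.001]
force: [12.1, 2.7, -6.1]
gripper_width: 0.239
finger_force: 15.0
```

Emit:
{"name": "step_arm", "arguments": {
  "steps": [
    {"travel":[0.04,-0.9,0],"spin":0.08,"gripper":0.9},
    {"travel":[0.04,-0.9,0],"spin":0.08,"gripper":0.9}
  ]
}}

```text
time: 23.0
tcp_pos: [0.5961, -0.2117, 0.109]
tool_rot: [0.002, 0.619, 0.786, 0.002]
force: [1.0, -0.5, -0.9]
gripper_width: 0.239
finger_force: 15.0
```

Emit:
{"name": "step_arm", "arguments": {
  "steps": [
    {"travel":[0.04,-0.9,0],"spin":0.08,"gripper":0.9},
    {"travel":[0.04,-0.9,0],"spin":0.08,"gripper":0.9}
  ]
}}

```text
time: 23.2
tcp_pos: [0.5855, -0.2137, 0.109]
tool_rot: [-0.0, 0.65, 0.76, 0.0]
force: [1.9, 2.9, -1.1]
gripper_width: 0.242
finger_force: 15.0
```

```bash
cat > st2.py <<'E'
from fit import *
# screw stripe line angle from top camera, in fixture frame mod pi
def ang(p):
    u=proj("top",[[.5698,-.1055,.09]])[0]; x,y=np.round(u).astype(int)
    q=p.astype(float); red=np.clip(q[...,0]-(q[...,1]+q[...,2])/2-15,0,None); k=np.zeros(red.shape); cv2.circle(k,(x,y),8,1,-1); red*=k
    v,w=np.nonzero(red); P=onz("top",np.c_[w,v],.09)[:,:2]; mu=np.average(P,axis=0,weights=red[v,w]); e=np.linalg.eigh(np.cov((P-mu).T,aweights=red[v,w]))
    return len(v),np.round(mu,3),round((np.arctan2(e[1][1,1],e[1][0,1])-.128)%np.pi,3)
print(ang(np.load("top_p.npy")),ang(np.load("t4.npy")),ang(r.read_camera("top")[0]))
E
python3 st2.py; python3 plan.py .585 -.2137 .109 .138
```

```text
(18, array([ 0.571, -0.105]), np.float64(3.009)) (17, array([ 0.571, -0.106]), np.float64(1.192)) (17, array([ 0.571, -0.105]), np.float64(0.528))
travel cm [ 0.01 -0.06 -0.01] spin 0.02 or -3.122
t 23.25 tcp [ 0.5856 -0.2137  0.1089] yaw 0.158 q [-0.54  0.67  1.35  0.    1.13 -0.7 ] F [ 0.2  4.7 -0.7] w 0.242 ff 15.0 tz [-0.001  0.001 -1.   ]
```

The screw is now at about 2.48 rad by the stripe. I'll make one more careful swing to be sure of the hard stop.

Emit:
{"name": "step_arm", "arguments": {
  "steps": [
    {"travel":[0.09,1.4,0],"spin":-0.1275,"gripper":0.9},
    {"travel":[0.36,2.77,0],"spin":-0.255,"gripper":0.9},
    {"travel":[0.79,4.11,0],"spin":-0.3825,"gripper":0.9},
    {"travel":[1.4,5.37,0],"spin":-0.51,"gripper":0.9},
    {"travel":[2.16,6.55,0],"spin":-0.6375,"gripper":0.9},
    {"travel":[3.06,7.62,0],"spin":-0.765,"gripper":0.9},
    {"travel":[3.06,7.62,0],"spin":-0.765,"gripper":0.9}
  ]
}}

```text
time: 23.95
tcp_pos: [0.6578, -0.1723, 0.109]
tool_rot: [0.002, 0.316, 0.949, -0.001]
force: [4.7, -3.5, -2.5]
gripper_width: 0.246
finger_force: 15.0
```

Emit:
{"name": "step_arm", "arguments": {
  "steps": [
    {"travel":[0.04,-0.9,0],"spin":0.08,"gripper":0.9},
    {"travel":[0.14,-1.75,0],"spin":0.16,"gripper":0.9}
  ]
}}

```text
time: 24.15
tcp_pos: [0.6452, -0.1861, 0.109]
tool_rot: [0.001, 0.394, 0.919, -0.0]
force: [4.8, -0.9, -2.1]
gripper_width: 0.243
finger_force: 15.0
```

Emit:
{"name": "step_arm", "arguments": {
  "steps": [
    {"travel":[0.04,-0.9,0],"spin":0.08,"gripper":0.9},
    {"travel":[0.04,-0.9,0],"spin":0.08,"gripper":0.9}
  ]
}}

```text
time: 24.35
tcp_pos: [0.6377, -0.1923, 0.109]
tool_rot: [0.001, 0.431, 0.903, -0.0]
force: [5.2, -2.5, -4.1]
gripper_width: 0.245
finger_force: 15.0
```

Emit:
{"name": "step_arm", "arguments": {
  "steps": [
    {"travel":[0.02,-0.6,0],"spin":0.055,"gripper":0.9},
    {"travel":[0.02,-0.6,0],"spin":0.055,"gripper":0.9}
  ]
}}

```text
time: 24.55
tcp_pos: [0.6332, -0.1955, 0.109]
tool_rot: [0.001, 0.454, 0.891, -0.0]
force: [5.5, -4.6, -3.2]
gripper_width: 0.249
finger_force: 15.0
```

```bash
python3 st2.py; python3 plan.py .585 -.2137 .109 .138
```

```text
(18, array([ 0.571, -0.105]), np.float64(3.009)) (17, array([ 0.571, -0.106]), np.float64(1.192)) (9, array([ 0.575, -0.1  ]), np.float64(0.748))
travel cm [ 1.37 -4.99  0.01] spin 0.491 or -2.651
t 24.6 tcp [ 0.6334 -0.1954  0.1091] yaw 0.629 q [-0.48  0.75  1.21 -0.    1.19 -1.1 ] F [ 5.7 -3.6 -3.2] w 0.247 ff 15.0 tz [ 0.001 -0.001 -1.   ]
```

Emit:
{"name": "step_arm", "arguments": {
  "steps": [
    {"travel":[0.02,-0.6,0],"spin":0.055,"gripper":0.9},
    {"travel":[0.02,-0.6,0],"spin":0.055,"gripper":0.9}
  ]
}}

```text
time: 24.8
tcp_pos: [0.6282, -0.1987, 0.1091]
tool_rot: [0.001, 0.479, 0.878, -0.0]
force: [3.9, -3.3, -3.7]
gripper_width: 0.241
finger_force: 15.0
```

Emit:
{"name": "step_arm", "arguments": {
  "steps": [
    {"travel":[0.02,-0.6,0],"spin":0.055,"gripper":0.9},
    {"travel":[0.02,-0.6,0],"spin":0.055,"gripper":0.9}
  ]
}}

```text
time: 25.0
tcp_pos: [0.623, -0.2017, 0.1091]
tool_rot: [0.0, 0.503, 0.864, -0.0]
force: [5.7, -4.0, -3.6]
gripper_width: 0.248
finger_force: 15.0
```

Emit:
{"name": "step_arm", "arguments": {
  "steps": [
    {"travel":[0.02,-0.6,0],"spin":0.055,"gripper":0.9},
    {"travel":[0.02,-0.6,0],"spin":0.055,"gripper":0.9}
  ]
}}

```text
time: 25.2
tcp_pos: [0.6176, -0.2044, 0.109]
tool_rot: [0.0, 0.526, 0.85, -0.0]
force: [4.2, -4.6, -3.4]
gripper_width: 0.239
finger_force: 15.0
```

Emit:
{"name": "step_arm", "arguments": {
  "steps": [
    {"travel":[0.02,-0.6,0],"spin":0.055,"gripper":0.9},
    {"travel":[0.02,-0.6,0],"spin":0.055,"gripper":0.9}
  ]
}}

```text
time: 25.4
tcp_pos: [0.6123, -0.2068, 0.1091]
tool_rot: [0.001, 0.549, 0.836, -0.0]
force: [5.4, -3.1, -4.5]
gripper_width: 0.245
finger_force: 15.0
```

```bash
python3 st2.py; python3 plan.py .585 -.2137 .109 .138
```

```text
(18, array([ 0.571, -0.105]), np.float64(3.009)) (17, array([ 0.571, -0.106]), np.float64(1.192)) (16, array([ 0.571, -0.105]), np.float64(0.524))
travel cm [ 0.44 -2.79  0.  ] spin 0.271 or -2.871
t 25.45 tcp [ 0.6124 -0.2067  0.109 ] yaw 0.409 q [-0.51  0.71  1.27 -0.    1.16 -0.92] F [ 5.5 -2.6 -3.5] w 0.246 ff 15.0 tz [ 0.001 -0.001 -1.   ]
```

Emit:
{"name": "step_arm", "arguments": {
  "steps": [
    {"travel":[0.04,-0.9,0],"spin":0.08,"gripper":0.9},
    {"travel":[0.04,-0.9,0],"spin":0.08,"gripper":0.9}
  ]
}}

```text
time: 25.65
tcp_pos: [0.6047, -0.2094, 0.1091]
tool_rot: [0.002, 0.583, 0.813, 0.001]
force: [12.9, -1.8, -6.6]
gripper_width: 0.245
finger_force: 15.0
```

Emit:
{"name": "step_arm", "arguments": {
  "steps": [
    {"travel":[0.04,-0.9,0],"spin":0.08,"gripper":0.9},
    {"travel":[0.04,-0.9,0],"spin":0.08,"gripper":0.9}
  ]
}}

```text
time: 25.85
tcp_pos: [0.5969, -0.2115, 0.1091]
tool_rot: [0.002, 0.615, 0.789, 0.002]
force: [2.0, -4.0, -7.1]
gripper_width: 0.242
finger_force: 15.0
```

Emit:
{"name": "step_arm", "arguments": {
  "steps": [
    {"travel":[0.04,-0.9,0],"spin":0.08,"gripper":0.9},
    {"travel":[0.04,-0.9,0],"spin":0.08,"gripper":0.9}
  ]
}}

```text
time: 26.05
tcp_pos: [0.5857, -0.2137, 0.109]
tool_rot: [-0.001, 0.646, 0.764, -0.0]
force: [1.8, -1.8, -2.4]
gripper_width: 0.245
finger_force: 15.0
```

```bash
python3 st2.py; python3 st2.py; python3 plan.py .585 -.2137 .109 .138
```

```text
(18, array([ 0.571, -0.105]), np.float64(3.009)) (17, array([ 0.571, -0.106]), np.float64(1.192)) (17, array([ 0.571, -0.105]), np.float64(0.527))
(18, array([ 0.571, -0.105]), np.float64(3.009)) (17, array([ 0.571, -0.106]), np.float64(1.192)) (17, array([ 0.571, -0.105]), np.float64(0.529))
travel cm [ 0.02 -0.1  -0.  ] spin 0.03 or -3.111
t 26.15 tcp [ 0.586  -0.2137  0.109 ] yaw 0.168 q [-0.54  0.67  1.35  0.    1.13 -0.71] F [ 1.7  0.6 -1.5] w 0.239 ff 15.0 tz [-0.001  0.001 -1.   ]
```

The stripe hasn't moved during this stroke, so the screw looks to be at its hard stop. I'll let go, back off and look.

Emit:
{"name": "step_arm", "arguments": {
  "steps": [
    {"travel":[0,0,0],"spin":0,"gripper":0.5},
    {"travel":[0,0,0],"spin":0,"gripper":0.4},
    {"travel":[0,0,0],"spin":0,"gripper":0.4},
    {"travel":[0,0,-2],"spin":0,"gripper":0.4},
    {"travel":[0,0,-5],"spin":0,"gripper":0.4},
    {"travel":[0,0,-9],"spin":0,"gripper":0.4},
    {"travel":[0,0,-12],"spin":0,"gripper":0.4}
  ]
}}

```text
time: 26.85
tcp_pos: [0.586, -0.2142, 0.2315]
tool_rot: [0.001, 0.647, 0.763, 0.0]
force: [0.8, 0.2, -0.3]
gripper_width: 0.6
finger_force: 0.0
```

```bash
python3 plan.py .40 -.35 .24 .16
```

```text
travel cm [-10.35 -20.58  -0.86] spin 0.005 or -3.137
t 26.85 tcp [ 0.586  -0.2142  0.2315] yaw 0.165 q [-0.54  0.55  1.21 -0.    1.38 -0.7 ] F [ 0.8  0.2 -0.3] w 0.6 ff 0.0 tz [ 0.001 -0.001 -1.   ]
```

Emit:
{"name": "step_arm", "arguments": {
  "steps": [
    {"travel":[-2,-4,0],"spin":0,"gripper":0.4},
    {"travel":[-4,-8,0],"spin":0,"gripper":0.4},
    {"travel":[-6,-12,0],"spin":0,"gripper":0.4},
    {"travel":[-8,-16,0],"spin":0,"gripper":0.4},
    {"travel":[-10,-20,-1],"spin":0,"gripper":0.4},
    {"travel":[-10,-20,-1],"spin":0,"gripper":0.4}
  ]
}}

```text
time: 27.45
tcp_pos: [0.4019, -0.3482, 0.2403]
tool_rot: [0.001, 0.648, 0.761, -0.001]
force: [0.4, -0.2, -0.5]
gripper_width: 0.597
finger_force: 0.0
```

```bash
python3 st2.py; python3 - <<'E'
from fit import *
p,d=r.read_camera("scene"); t,_=r.read_camera("top"); nb={"scene":notblue(p,"").astype(float)}
win=dict(scene=(228,188,320,275))
x0=[.4756,-.1176,.1281]
for a in np.arange(-.1,.5,.05):
    P=fixture(x0+[a]); w=win["scene"]; print(round(a,2),round(abs(sil("scene",P,w)-nb["scene"][w[1]:w[3],w[0]:w[2]]).sum(),0),end="; ")
a=cv2.resize(p[190:270,235:345],(550,400),interpolation=2); b=cv2.resize(t[195:290,328:388],(250,400),interpolation=2)
cv2.imwrite("pics/s5.png",np.hstack([a,b])[:,:,::-1])
E
```

```text
(18, array([ 0.571, -0.105]), np.float64(3.009)) (17, array([ 0.571, -0.106]), np.float64(1.192)) (17, array([ 0.571, -0.105]), np.float64(0.529))
-0.1 509.0; -0.05 401.0; 0.0 340.0; 0.05 432.0; 0.1 538.0; 0.15 644.0; 0.2 744.0; 0.25 839.0; 0.3 915.0; 0.35 958.0; 0.4 979.0; 0.45 993.0;
```

View pics/s5.png

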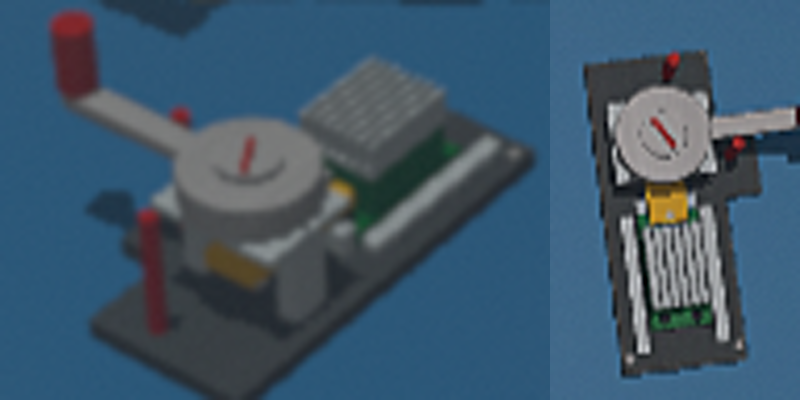

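The handle is at 0 and the module is home under the lowered strap. The stripe in the top crop lies at (652,120) to (672,147). I'll cross-check the stripe angle from the scene camera before handing in.

```bash
python3 - <<'E'
from fit import *
c=np.array([.571,-.105,.092])
def ang(cam,p):
    K=8; u=proj(cam,[c])[0]; x,y=np.round(u).astype(int); q=p[y-12:y+13,x-14:x+15].astype(float)
    red=np.clip(q[...,0]-(q[...,1]+q[...,2])/2-8,0,None); best=[]
    for a in np.arange(0,np.pi,.01):          # matched line template, 22 mm x 4 mm
        s=0
        d=np.array([np.cos(a+.128),np.sin(a+.128)]); t=np.linspace(-.011,.011,23)
        P=np.c_[c[0]+t*d[0],c[1]+t*d[1],0*t+c[2]]; m=(proj(cam,P)-[x-14,y-12]).astype(np.float32)
        s=cv2.remap(red.astype(np.float32),m[None,:,0],m[None,:,1],1).sum(); best.append((s,a))
    S=np.array(best); w=S[:,0]**6; z=(w*np.exp(2j*S[:,1])).sum(); return round(np.angle(z)/2%np.pi,3)
pn=r.read_camera("scene")[0]; tn=r.read_camera("top")[0]
print("scene",ang("scene",np.load("scene_p.npy")),ang("scene",np.load("s4.npy")),ang("scene",pn)); print("top",ang("top",np.load("top_p.npy")),ang("top",np.load("t4.npy")),ang("top",tn))
E
```

```text
scene 3.048 1.221 0.535
top 3.006 1.206 0.522
```

Both cameras read about 2.5 rad of turn, over the 2.4 needed, and another full swing gained nothing. Handing in.

```bash
python3 -c "
from bench import r
print(r.close_job())"
```

```text
the job is handed in; nothing more can be done
None
```

The silver module is home against the end stop and clamped: the screw turned about 2.5 rad (2.4 needed) and a last full swing turned it no further; the job was handed in at about 28 s of the 64 s allowed, with the arm clear and the bystanders untouched as far as the pictures show.

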